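Fold up a tray blank in the gluing jig and hold the spring puller at its mark

TASK

Fold up the two cardboard panels of the tray blank in the gluing jig that still lean outwards (the side towards the robot and the end facing the rubber-faced press plate) until both stand upright. Only then pull the jig's spring-loaded slide out by its black upright grip until its pointer is level with the steel pin on the index strip, so that the press plate backs the end panel. Finish while holding it there against the spring with the gripper, and leave the tape roll, the pliers and the relay alone.

Things in the scene. Friction and masses are not known exactly. Their poses are not given: they have to be found in the camera images.
- jig: fixed gluing jig: dark steel bed 76 x 284 x 10 mm on two grey blocks, its top 70 mm above the desk. Origin on the desk under the tray's middle when the nest is at mid-setting; z up, y runs along the bed from the black grip (y = -67 mm) to the press plate (y = +97 mm); the puller comes out towards -y. No fixed part of it or the nest is higher than 113 mm above the desk
- nest: fixed aluminium nest on the bed, axes of the jig, origin on the desk under the middle of the tray's floor, set -10 to +6 mm from the jig's along y. Holds the cardboard tray blank: floor 60 x 56 mm, top face z = 83 mm; the walls at -y and +x already stand to z = 113 mm (fence at -y: outer face y = -33 mm); the panels at -x and +y, 3 mm thick and 30 mm high, lean outwards
- panel_side (a joint): side panel at the nest's -x edge (towards the robot), 54 mm long, hinge along y; 1.571 rad = upright, 0 = lying flat; starts leaning outwards at 0.75 to 1.05. The crease is stiff (0.03 N m turns it): the panel stays where it is left; stops at 1.62
- panel_end (a joint): end panel at the nest's +y edge, 50 mm wide, hinge along x, with two small glue tabs on its inner face; 1.571 rad = upright, 0 = lying flat; starts leaning outwards at 0.75 to 1.05. The crease is stiff (0.03 N m turns it): the panel stays where it is left; stops at 1.62
- side_hinge (a point): middle of the side panel's hinge line, (-27, 0, 83) mm in the nest; the panel leans outwards (-x) and folds up and inwards. Axes of the nest
- end_hinge (a point): middle of the end panel's hinge line, (0, 27, 83) mm in the nest; the panel leans outwards (+y, towards the press plate) and folds up and inwards. Axes of the nest. A drill press and an overhead boom stand beyond it, about 0.2 m off: a gripper leant inwards over the tray has more room
- side_edge (a point): middle of the side panel's free edge, 30 mm from its hinge line, on the inner face
- end_edge (a point): middle of the end panel's free edge, 30 mm from its hinge line, on the inner face
- puller: spring-return slide in the jig, about 250 g, axes and (at rest) origin of the jig; moves 0 to 84 mm along the jig's -y. Steel bar with the press plate (54 mm wide, top at z = 114 mm, rubber face at y = +93 mm in this body) at one end and the grip at the other. The spring pulls it home with 3.5 N at rest and 70 N/m more as it comes out (about 8 N at the mark, which is 60 to 76 mm out)
- grip (a point): on the axis of the puller's black plastic upright grip, at the height to hold it, z = 113 mm; (0, -67) mm in the puller. Round stem 16 mm across from z = 93 to 125 mm, cap 22 mm across up to z = 138 mm
- pointer (a point): tip of the small steel pointer on the puller's carriage, beside the grip, z = 81.5 mm; axes of the puller
- mark (a point): axis of the steel pin, 6 mm across and 12 mm high, on the index strip beside the bar, z = 82 mm; (27, -133) mm in the nest, axes of the nest. The puller is at the mark when the pointer has the same y as the pin, along the jig
- tape_roll: roll of black tape, 58 mm across and 19 mm high, lying flat on the desk behind the jig; leave alone. Origin under its middle
- pliers: red-handled pliers, 59 x 169 x 15 mm, lying on the desk on the robot's side of the jig; leave alone. Origin under its middle
- relay: upright cream box relay, 23 x 29 x 36 mm, on the desk beyond the press plate end of the jig; leave alone. Origin under its middle

How it is judged:
By the outcome, as a careful person would: the job done as asked, in the order asked, and still so for the second after the job is handed in, while the arm keeps its last pose, push and grip.
It also fails if it takes over 53 s, if anything falls off the work surface, if the arm or the gripper's body presses on something with over 40 N, if the wrist force passes 120 N, or if a joint passes its speed limit or range.

ROBOT

A 6-joint arm with a two-finger parallel gripper is mounted at the origin on a cart in front of the work surface, level with it; the furniture and walls round the work are solid. World frame = base frame: x ahead of the robot, y to its left, z up, the work surface at z = 0. Lengths are in m, angles in rad, forces in N, time in s.
With the tool pointing down it reaches from about 0.425 to 0.95 m from the base axis. Payload 3.5 kg.
Tool frame: the origin (TCP) lies between the finger pads; the fingertips stand 19 mm ahead of it and the grasp point (between the pads) is the TCP; z points along the fingers, y is the line along which they close (so a half turn about z gives the same grasp; the last joint's range is limited). The gripper opens to 85 mm and grips with 20 to 120 N. Pads are 22 mm wide; open, the fingers measure 114 mm over their backs; the gripper's body (76 mm by 85 mm) begins 54 mm behind the grasp point. The pads swing forward as they close: fully open they stand 13 mm farther back than shut.
Start: joints at [-1.4, 0.286, 1.577, -0, 1.279, -0.15], TCP at [0.213, -0.641, 0.25] pointing down, gripper open.
Joint ranges: [-2.77, 2.77], [-0.9, 2.22], [0.21, 2.48], [-1.53, 4.67], [0.24, 2.81], [-2.84, 2.84]. Speed limits (rad/s): [2.79, 2.79, 3.14, 3.14, 3.14, 3.14].

INTERFACE

Orientations are given as a unit quaternion [x, y, z, w].
In Python, from plant import get_state, cams, ctrl gives the robot as it stands. The module is installed in compiled form; this text tells all that it offers.
- The arm moves only by the tool jog_arm, never from a script. Its argument "deltas" is text: rows parted by semicolons, each of 6 numbers parted by spaces: the shift along the world's x, y, z normalised to -1 to 1, where 1 is 0.02 m, then the turn, a rotation vector about the world's x, y, z normalised to -1 to 1, where 1 is 0.1 rad. In form: x y z ax ay az; .... A call has 1 to 20 rows; each row shifts and turns the commanded pose from where the row before left it; what a row does not reach is not made up. A row lasts 1/8 s, in which the tool goes at most 62.5 mm and 10.7 degrees, less where a joint would pass 70% of its speed; a pose out of reach is approached as far as the arm can. A call with a number of a shift or a turn outside -1 to 1 is refused whole. A call with a gripper value outside its range is refused whole. "gripper" is the opening, from 0 (shut) to 1 (fully open), set as the call begins (left out, the last holds). The fingers move at their own pace and stop on an object; "squeeze" is the grip in N (left out, the last holds). Time passes only in rows, so rows that do not move let the fingers close. It gives the time, the measured TCP pose, the force, the opening and the grip force at its end, in the units of the state.
- get_state(): the state, without advancing time (a new reading comes with each control period).
- cams.read_camera(name): name is "scene" or "top"; returns a dict with "color" (480x640x3 uint8, blue, green, red), "vfov" (degrees; the focal length in pixels is half the picture's height over the tangent of half this angle, whatever the lens; pixels are square), "cx", "cy" (the principal point, pixels), "rvec" (rotation vector, rad) and "tvec" (3), from world to camera coordinates, as OpenCV has them. Camera axes: x right, y down, z forward; pixel columns grow to the right and rows downward; lengths in m; the calibration is good to about 2 mm. A picture is of the moment at which its call begins. There is no depth.
- ctrl.sign_off(): hands the job in; it is judged then, once.
The state is a dict: "time": time; "qpos": joint angles; "dq": joint speeds; "joint_efforts": joint torques, N m; "eef_pos": TCP position; "tcp_rot": TCP orientation; "contact_force": force on the tool from outside, world axes, zero at the start; "wrist_torque": the same for the moment, N m; "opening": opening from 0.0 (shut) to 1.0 (fully open); "finger_force": force on a finger pad.
Only numpy, scipy, OpenCV 4.12 (cv2) and the standard library are available. Lean on these libraries where they do the work, as an engineer would, in place of code of your own. Each camera call takes 0.05 s, during which the arm holds its last target. There are 200 camera calls.

## Working session

There is one attempt and no reset: what is moved stays moved. The work goes in short steps, Python scripts to look and compute and a tool call to move; the robot and the scene stay as the last step left them, time stands still between calls to the robot, and variables do not carry over. Pictures are saved under pics/ and viewed, at most 10 in all, crops included, and the job is handed in when it is done.

Besides the shell and the picture viewer there is one more tool, called after "Call:" in YAML: its name, and indented under it one key for each argument. jog_arm: Moves the arm, as the interface text tells. Its arguments: {"type":"object","properties":{"deltas":{"type":"string"},"gripper":{"type":"number"},"squeeze":{"type":"number"}},"required":["deltas"]}

```bash
mkdir -p pics
cat > h.py <<'E'
import numpy as np, cv2
from plant import get_state, cams, ctrl
def cam(n):
    c=cams.read_camera(n); R=cv2.Rodrigues(np.array(c["rvec"],float))[0]; t=np.array(c["tvec"],float).ravel()
    f=240/np.tan(np.radians(c["vfov"])/2); K=np.array([[f,0,c["cx"]],[0,f,c["cy"]],[0,0,1]])
    return c["color"],K,R,t
def ray(C,px):
    _,K,R,t=C; d=R.T@np.linalg.inv(K)@np.array([px[0],px[1],1.]); return -R.T@t,d
def onz(C,px,z):
    o,d=ray(C,px); return o+d*(z-o[2])/d[2]
def tri(C1,p1,C2,p2):
    o1,d1=ray(C1,p1);o2,d2=ray(C2,p2);s=np.linalg.lstsq(np.c_[d1,-d2],o2-o1,rcond=None)[0]
    a=o1+s[0]*d1;b=o2+s[1]*d2; return (a+b)/2,np.linalg.norm(a-b)
def proj(C,P):
    _,K,R,t=C; q=K@(R@np.asarray(P)+t); return q[:2]/q[2]
E
python3 - <<'E'
from h import *
for n in("scene","top"):
    C=cam(n);cv2.imwrite(f"pics/{n}0.png",C[0]);np.savez(f"{n}0.npz",i=C[0],K=C[1],R=C[2],t=C[3]);print(n,-C[2].T@C[3],C[2][2],C[1][0,0])
s=get_state();print(s)
E
```

```text
scene [0.06432151 0.46985471 0.79186823] [ 0.54204971 -0.43981422 -0.71606254] 603.7077343654928
top [0.51114569 0.05971832 0.99879095] [ 0.08116834 -0.00748924 -0.99667227] 504.00011994579904
{'time': 0.1, 'qpos': array([-1.39999240e+00,  2.87104945e-01,  1.57799750e+00, -1.84537598e-05,
        1.27863400e+00, -1.50011763e-01]), 'dq': array([ 1.11033987e-03, -1.42660957e-03, -3.78731815e-03, -5.76834631e-07,
        4.89393145e-04, -6.58758472e-04]), 'joint_efforts': array([ 6.10160641e-04, -4.07297730e+01, -2.93699670e+01, -1.77256488e-04,
        3.40000748e-03,  1.73835333e-07]), 'eef_pos': array([ 0.21277747, -0.64000902,  0.24908481]), 'tcp_rot': array([ 9.87161231e-01,  1.59723369e-01, -1.99758580e-05, -1.07174592e-03]), 'contact_force': array([ 0.20252081, -0.30050584,  0.42668028]), 'wrist_torque': array([-0.00844322, -0.04745092, -0.00687157]), 'finger_force': 0.0, 'opening': 0.998352680399556}
```

View pics/scene0.png

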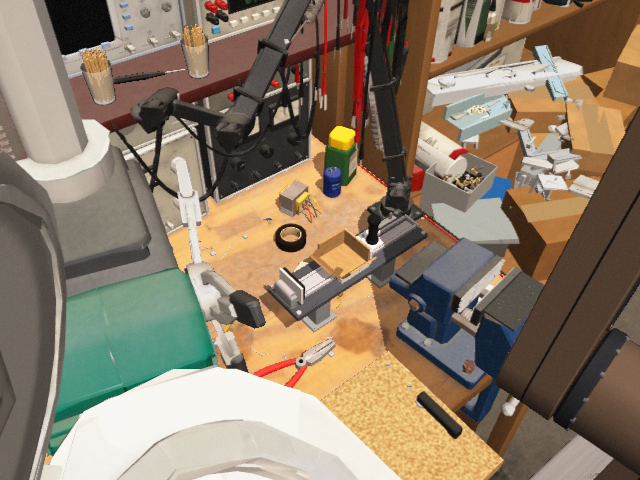

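View pics/top0.png

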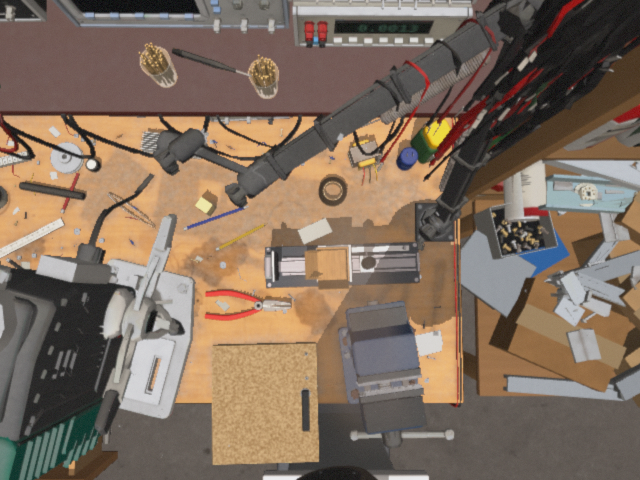

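The scene view shows the tray at (342,252), the black grip at (375,225) and the press plate at (290,285). In the top view the bed spans (265..420, 245..285), with the tray at (327,265) and the grip at (368,262). I'll enlarge both around the jig.

Run:
```python
import cv2
a=cv2.imread("pics/scene0.png")[190:340,255:445];b=cv2.imread("pics/top0.png")[225:305,250:440]
cv2.imwrite("pics/s1.png",cv2.resize(a,(760,600),interpolation=cv2.INTER_CUBIC))
cv2.imwrite("pics/t1.png",cv2.resize(b,(760,320),interpolation=cv2.INTER_CUBIC))
```

```text
(no output)
```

View pics/s1.png

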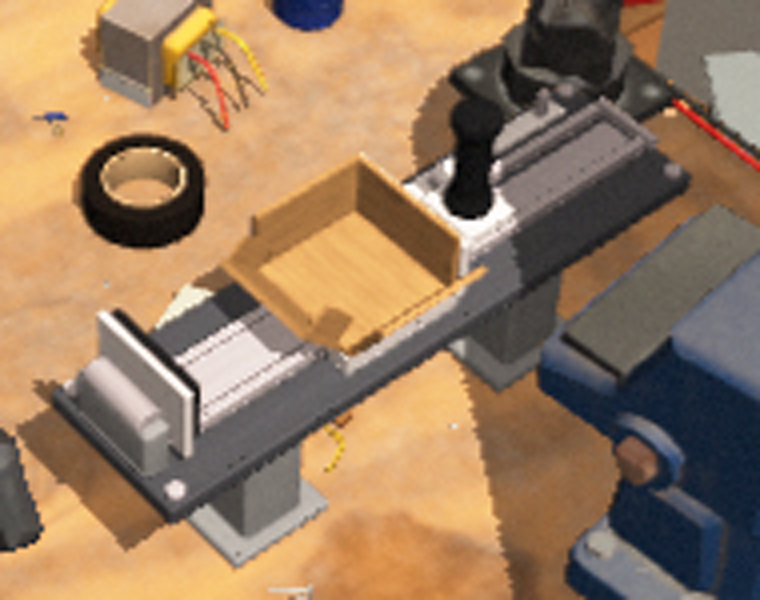

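View pics/t1.png

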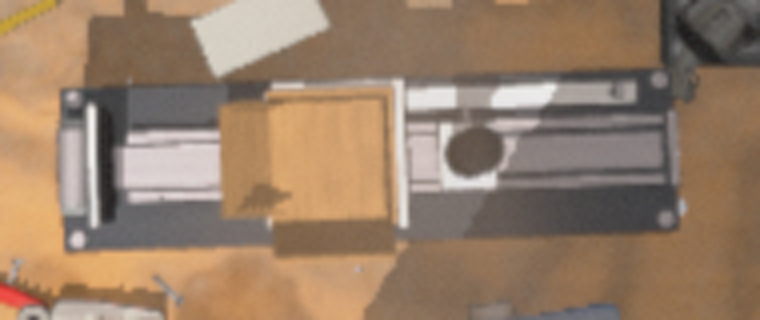

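```bash
cat >> h.py <<'E'
def load(n):
    d=np.load(f"{n}.npz"); return d["i"],d["K"],d["R"],d["t"]
E
python3 - <<'E'
from h import *
np.set_printoptions(precision=4,suppress=True)
T=load("top0");S=load("scene0")
tp=lambda x,y:(250+(x+.5)/4-.5,225+(y+.5)/4-.5); sp=lambda x,y:(255+(x+.5)/4-.5,190+(y+.5)/4-.5)
cs=[onz(T,tp(*p),.07) for p in((62,88),(65,250),(668,70),(678,230))]
print("bed",*cs); print("bed center",np.mean(cs,0))
e=(cs[2]-cs[0]+cs[3]-cs[1])/2; print("len",np.linalg.norm(e),"yaw of jig y",np.degrees(np.arctan2(e[0],-e[1])))
print("grip top z138",onz(T,tp(475,152),.138), tri(T,tp(475,148),S,sp(476,110)))
print("plate front top",onz(T,tp(116,107),.114),onz(T,tp(114,220),.114))
print("pin",tri(T,tp(626,92),S,sp(543,97)),onz(T,tp(626,92),.088))
print("fence outer top",onz(T,tp(406,82),.113),onz(T,tp(409,226),.113))
print("end panel edge (z~107)",onz(T,tp(222,103),.107),onz(T,tp(221,217),.107), tri(T,tp(221,217),S,sp(320,348)),tri(T,tp(222,103),S,sp(226,262)))
print("side edge",tri(T,tp(274,252),S,sp(345,355)),tri(T,tp(393,255),S,sp(485,270)))
print("corner tray wall top +x -y",tri(T,tp(392,88),S,sp(362,157)))
print("plate corners",tri(T,tp(92,105),S,sp(100,315)),tri(T,tp(95,226),S,sp(192,385)))
E
```

```text
bed [0.5841 0.1511 0.07  ] [0.5096 0.1489 0.07  ] [ 0.593  -0.1293  0.07  ] [ 0.5191 -0.1329  0.07  ]
bed center [0.5514 0.0095 0.07  ]
len 0.28124525194326633 yaw of jig y 1.8781260785629437
grip top z138 [ 0.5517 -0.0323  0.138 ] (array([ 0.5526, -0.0333,  0.1366]), np.float64(0.0022955918521780695))
plate front top [0.5723 0.1229 0.114 ] [0.5227 0.1234 0.114 ]
pin (array([ 0.5826, -0.1074,  0.0796]), np.float64(0.0015776547863947186)) [ 0.5814 -0.1064  0.088 ]
fence outer top [ 0.5837 -0.0048  0.113 ] [ 0.5203 -0.0058  0.113 ]
end panel edge (z~107) [0.5747 0.0765 0.107 ] [0.5242 0.0767 0.107 ] (array([0.5213, 0.0736, 0.0967]), np.float64(0.00897161151692718)) (array([0.5739, 0.0752, 0.1003]), np.float64(0.003643511966046233))
side edge (array([0.5119, 0.0567, 0.0884]), np.float64(0.00939309002562626)) (array([ 0.5066, -0.0004,  0.1047]), np.float64(0.002945236473975081))
corner tray wall top +x -y (array([0.5806, 0.0003, 0.1083]), np.float64(0.002302811323829567))
plate corners (array([0.5734, 0.1337, 0.1088]), np.float64(0.0005164008909489004)) (array([0.5197, 0.131 , 0.1169]), np.float64(0.0013237071366288314))
```

```bash
python3 - <<'E'
from h import *
np.set_printoptions(precision=3,suppress=True)
T=load("top0");S=load("scene0")
for n,a,b in(("vise R",(405,303),(436,241)),("vise L",(345,310),(394,268)),("boom end",(240,192),(232,135)),("boom2",(180,145),(155,105)),("drill black",(180,325),(262,318)),("drill white tip",(168,222),(180,160)),("mon arm base",(436,222),(397,205))):
    print(n,*tri(T,a,S,b))
E
python3 - <<'E'
import cv2
a=cv2.imread("pics/top0.png")
cv2.imwrite("pics/t2.png",cv2.resize(a[180:440,90:440],(800,594)))
E
```

```text
vise R [ 0.479 -0.104  0.099] 0.006965294073026748
vise L [0.467 0.004 0.117] 0.008635979634832558
boom end [0.636 0.159 0.328] 0.003661064795634683
boom2 [0.689 0.23  0.372] 0.0001631050833151426
drill black [0.446 0.257 0.221] 0.01972680264273608
drill white tip [0.594 0.249 0.355] 0.0029403036211296846
mon arm base [ 0.636 -0.178  0.023] 0.0026979657220433
```

View pics/t2.png

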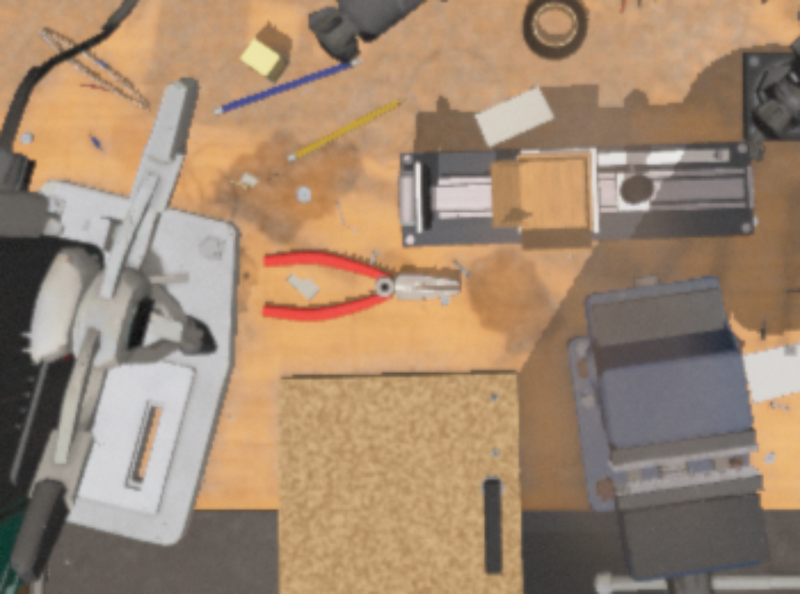

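The pliers lie at (360,285), clear of the jig. The boom end and drill handle are beyond the plate, so I'll lean inward there. Moving now.

Call:
jog_arm:
  deltas: "0.62 0.97 0 0 0 -0.19; 0.62 0.97 0 0 0 -0.19; 0.62 0.97 0 0 0 -0.19; 0.62 0.97 0 0 0 -0.19; 0.62 0.97 0 0 0 -0.19; 0.62 0.97 0 0 0 -0.19; 0.62 0.97 0 0 0 -0.19; 0.62 0.97 0 0 0 -0.19; 0.62 0.97 0 0 0 -0.19; 0.62 0.97 0 0 0 -0.19; 0.62 0.97 0 0 0 -0.19; 0.62 0.97 0 0 0 -0.19; 0.62 0.97 0 0 0 -0.19; 0.62 0.97 0 0 0 -0.19; 0.62 0.97 0 0 0 -0.19"
  gripper: 0
  squeeze: 60

```text
time: 1.98
eef_pos: [0.399, -0.3486, 0.2497]
tcp_rot: [1.0, 0.018, -0.0, -0.0]
contact_force: [0.5, -0.6, 0.1]
opening: 0.004
finger_force: 0.0
```

Call:
jog_arm:
  deltas: "0.2 0.96 0 0 0 0; 0.2 0.96 0 0 0 0; 0.2 0.96 0 0 0 0; 0.2 0.96 0 0 0 0; 0.2 0.96 0 0 0 0; 0.2 0.96 0 0 0 0; 0.2 0.96 0 0 0 0; 0.2 0.96 0 0 0 0; 0.2 0.96 0 0 0 0; 0.2 0.96 0 0 0 0; 0.2 0.96 0 0 0 0; 0.2 0.96 0 0 0 0; 0.2 0.96 0 0 0 0; 0.2 0.96 0 0 0 0; 0.2 0.96 0 0 0 0; 0.2 0.96 0 0 0 0; 0.2 0.96 0 0 0 0; 0.2 0.96 0 0 0 0; 0.2 0.96 0 0 0 0; 0.2 0.96 0 0 0 0"

```text
time: 4.47
eef_pos: [0.4788, 0.0358, 0.2504]
tcp_rot: [1.0, 0.018, 0.0, 0.0]
contact_force: [0.1, 0.3, 0.0]
opening: -0.003
finger_force: 0.0
```

Call:
jog_arm:
  deltas: "0 0 -0.96 0 0 0; 0 0 -0.96 0 0 0; 0 0 -0.96 0 0 0; 0 0 -0.96 0 0 0; 0 0 -0.96 0 0 0; 0 0 -0.96 0 0 0; 0 0 -0.96 0 0 0; 0 0 0 0 0 0"

```text
time: 5.48
eef_pos: [0.4775, 0.0352, 0.1144]
tcp_rot: [1.0, 0.018, -0.002, -0.0]
contact_force: [0.2, -0.2, -0.9]
opening: -0.002
finger_force: 0.0
```

Call:
jog_arm:
  deltas: "0.3 0 0 0 0 0; 0.3 0 0 0 0 0; 0.3 0 0 0 0 0; 0.2 0 0 0 0 0; 0 0 0 0 0 0"

```text
time: 6.1
eef_pos: [0.5016, 0.0344, 0.1161]
tcp_rot: [1.0, 0.018, 0.001, 0.0]
contact_force: [-0.2, -0.0, 0.2]
opening: 0.003
finger_force: 0.0
```

Call:
jog_arm:
  deltas: "0.15 0 0 0 0 0; 0.15 0 0 0 0 0; 0 0 0 0 0 0"

```text
time: 6.48
eef_pos: [0.5073, 0.0344, 0.1159]
tcp_rot: [1.0, 0.018, 0.0, 0.0]
contact_force: [-0.1, -0.4, 1.2]
opening: 0.004
finger_force: 0.0
```

Run:
```python
from h import *
C=cam("scene");cv2.imwrite("pics/s2.png",cv2.resize(C[0][190:340,255:445],(760,600),interpolation=cv2.INTER_CUBIC))
s=get_state();print(s["eef_pos"],s["contact_force"])
```

```text
[0.50719047 0.03440578 0.1159195 ] [ 0.20168601  0.48633336 -0.25631646]
```

View pics/s2.png

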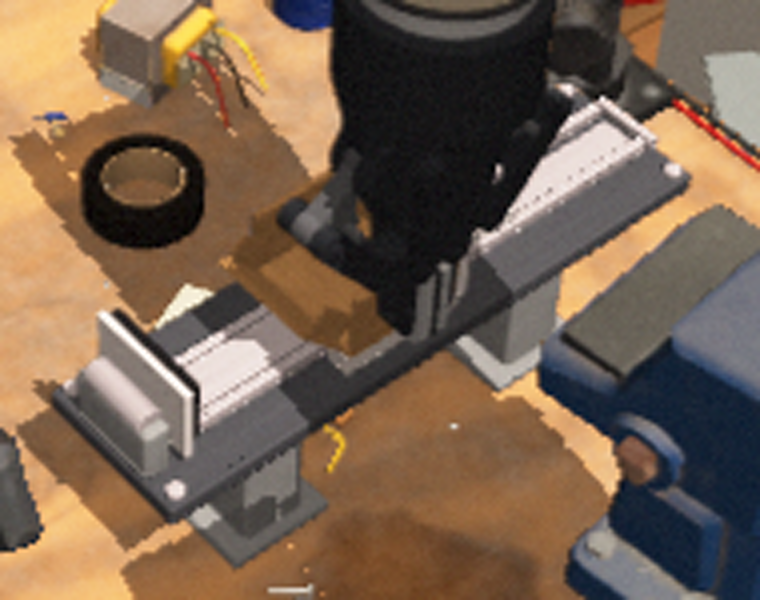

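The side panel now stands nearly upright against the finger (edge around (370,310)). I'll creep forward and watch the force.

Call:
jog_arm:
  deltas: "0.07 0 0 0 0 0; 0 0 0 0 0 0"

```text
time: 6.78
eef_pos: [0.5083, 0.0345, 0.1159]
tcp_rot: [1.0, 0.018, -0.0, -0.0]
contact_force: [-1.0, 0.2, 0.2]
opening: -0.002
finger_force: 0.3
```

Call:
jog_arm:
  deltas: "0.06 0 0 0 0 0; 0 0 0 0 0 0"

```text
time: 7.02
eef_pos: [0.5093, 0.0345, 0.1159]
tcp_rot: [1.0, 0.018, -0.0, -0.0]
contact_force: [-2.2, 0.5, 2.0]
opening: -0.004
finger_force: 1.2
```

Call:
jog_arm:
  deltas: "0.04 0 0 0 0 0; 0 0 0 0 0 0"

```text
time: 7.28
eef_pos: [0.5094, 0.0345, 0.1159]
tcp_rot: [1.0, 0.018, -0.001, -0.0]
contact_force: [-4.8, 0.4, 4.0]
opening: 0.003
finger_force: 2.7
```

Call:
jog_arm:
  deltas: "0.04 0 0 0 0 0; 0 0 0 0 0 0"

```text
time: 7.52
eef_pos: [0.5095, 0.0345, 0.1159]
tcp_rot: [1.0, 0.018, -0.003, -0.0]
contact_force: [-7.3, -1.0, 6.3]
opening: -0.002
finger_force: 3.9
```

Call:
jog_arm:
  deltas: "-0.5 0 0 0 0 0; -0.5 0 0 0 0 0; 0 0 1 0 0 0; 0 0 1 0 0 0; 0 0 1 0 0 0; 0 0 1 0 0 0; 0 0 1 0 0 0; 0 0 1 0 0 1; 0 0 1 0 0 1; 0 0 0 0 0 1; 0 0 0 0 0 1; 0 0 0 0 0 1; 0 0 0 0 0 1; 0 0 0 0 0 1; 0 0 0 0 0 1; 0 0 0 0 0 1; 0 0 0 0 0 1; 0 0 0 0 0 1; 0 0 0 0 0 1; 0 0 0 0 0 1"

```text
time: 10.02
eef_pos: [0.4908, 0.0345, 0.2557]
tcp_rot: [0.784, 0.621, 0.0, 0.0]
contact_force: [-0.2, 0.2, 0.2]
opening: 0.0
finger_force: 0.0
```

Call:
jog_arm:
  deltas: "0.6 0.5 0 0.3 0 1; 0.6 0.5 0 0.4 0 0.7; 0.6 0.5 0 0.8 0 0; 0.6 0.5 0 1 0 0; 0.5 0.5 0 1 0 0; 0 0.5 0 0 0 0; 0 0 0 0 0 0"

```text
time: 10.9
eef_pos: [0.5486, 0.0951, 0.2559]
tcp_rot: [0.718, 0.674, 0.117, -0.128]
contact_force: [-0.0, -0.2, -0.2]
opening: 0.002
finger_force: 0.0
```

Run:
```python
from h import *
from scipy.spatial.transform import Rotation as Ro
s=get_state();print(s["qpos"],s["eef_pos"]);print(Ro.from_quat(s["tcp_rot"]).as_matrix().round(3))
C=cam("scene");cv2.imwrite("pics/s3.png",cv2.resize(C[0][190:340,255:445],(760,600),interpolation=cv2.INTER_CUBIC))
```

```text
[-0.15455922  0.01813544  1.89373007  0.35598868  1.30777791 -0.19829732] [0.54855014 0.09509042 0.25585613]
[[ 0.064  0.998 -0.005]
 [ 0.938 -0.059  0.341]
 [ 0.34  -0.027 -0.94 ]]
```

View pics/s3.png

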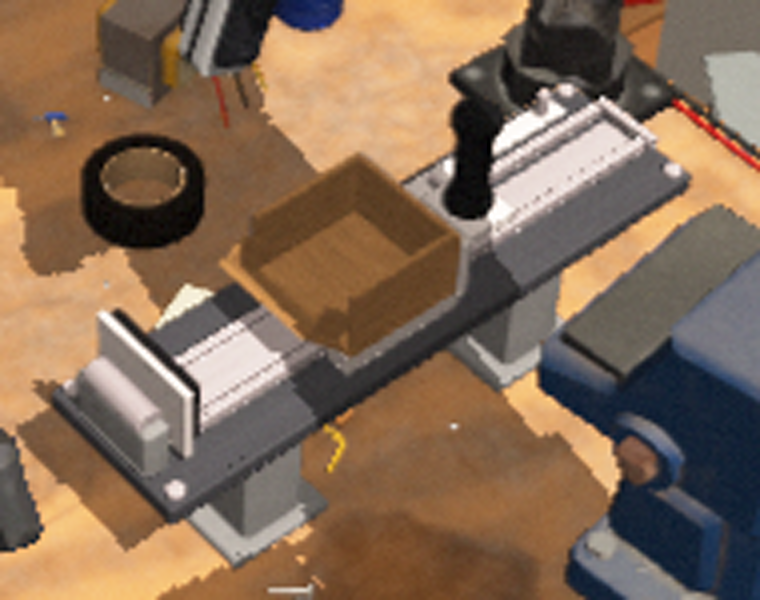

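The side panel stands upright along (350..460, 240..345), while the end panel still leans out at (240,270)–(330,340). Next I go down between the end panel and the plate, then push in −y.

Call:
jog_arm:
  deltas: "0 0.1 -0.88 0 0 0; 0 0.1 -0.88 0 0 0; 0 0 -0.88 0 0 0; 0 0 -0.88 0 0 0; 0 0 -0.88 0 0 0; 0 0 -0.88 0 0 0; 0 0 -0.88 0 0 0; 0 0 -0.88 0 0 0; 0 0 0 0 0 0"

```text
time: 12.08
eef_pos: [0.5479, 0.0986, 0.1131]
tcp_rot: [0.718, 0.673, 0.116, -0.13]
contact_force: [0.1, -0.3, 0.2]
opening: 0.001
finger_force: 0.0
```

Call:
jog_arm:
  deltas: "0 -0.25 0 0 0 0; 0 -0.25 0 0 0 0; 0 -0.25 0 0 0 0; 0 -0.25 0 0 0 0; 0 -0.2 0 0 0 0; 0 0 0 0 0 0"

```text
time: 12.82
eef_pos: [0.5511, 0.0754, 0.1185]
tcp_rot: [0.718, 0.674, 0.12, -0.128]
contact_force: [0.1, 3.0, 3.9]
opening: 0.003
finger_force: 1.9
```

Run:
```python
from h import *
C=cam("scene");cv2.imwrite("pics/s4.png",cv2.resize(C[0][190:340,255:445],(760,600),interpolation=cv2.INTER_CUBIC))
s=get_state();print(s["eef_pos"],s["contact_force"])
```

```text
[0.55080047 0.07493714 0.11776327] [0.15396015 1.77328663 2.99438658]
```

View pics/s4.png

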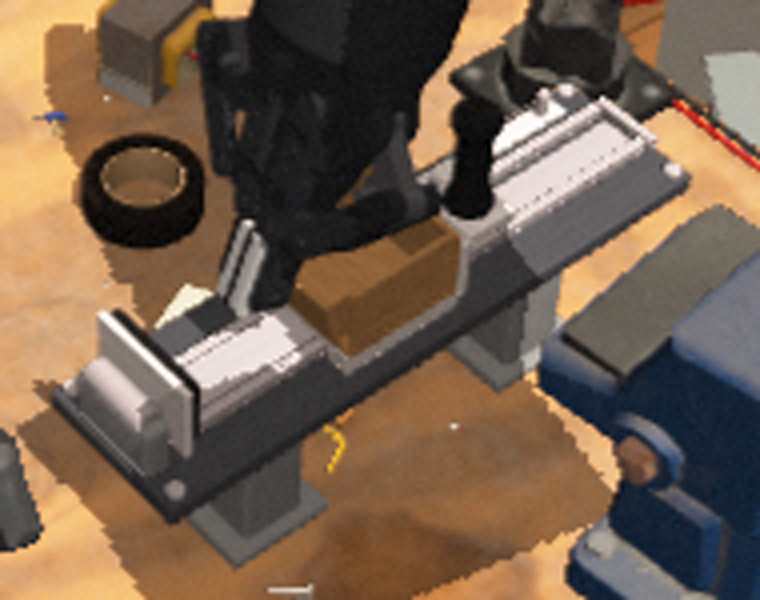

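The end panel is partly folded, with its edge at around (310,270). The forces are small, so I'll continue in little steps.

Call:
jog_arm:
  deltas: "0 -0.1 0 0 0 0; 0 -0.1 0 0 0 0; 0 0 0 0 0 0"

```text
time: 13.25
eef_pos: [0.5488, 0.07, 0.1147]
tcp_rot: [0.719, 0.673, 0.117, -0.129]
contact_force: [0.8, 1.8, 1.4]
opening: 0.0
finger_force: 0.6
```

Call:
jog_arm:
  deltas: "0 -0.1 0 0 0 0; 0 0 0 0 0 0"

```text
time: 13.5
eef_pos: [0.5489, 0.0683, 0.1148]
tcp_rot: [0.718, 0.674, 0.117, -0.129]
contact_force: [-0.1, 1.2, 1.0]
opening: -0.001
finger_force: 0.6
```

Call:
jog_arm:
  deltas: "0 -0.07 0 0 0 0; 0 0 0 0 0 0"

```text
time: 13.75
eef_pos: [0.5488, 0.0678, 0.1149]
tcp_rot: [0.718, 0.673, 0.118, -0.13]
contact_force: [1.1, 5.7, -0.2]
opening: 0.001
finger_force: 2.3
```

Call:
jog_arm:
  deltas: "0 -0.06 0 0 0 0; 0 0 0 0 0 0"

```text
time: 14.0
eef_pos: [0.5488, 0.0675, 0.115]
tcp_rot: [0.718, 0.673, 0.118, -0.13]
contact_force: [1.0, 8.6, 0.5]
opening: -0.003
finger_force: 3.7
```

Force builds at y = 0.0675, which matches the predicted upright position (0.068). Retreating, straightening and opening halfway.

Call:
jog_arm:
  deltas: "0 0.5 0 0 0 0; 0 0.6 0 0 0 0; 0 0 1 0 0 0; 0 0 1 0 0 0; 0 0 1 0 0 0; 0 0 1 0 0 0; 0 0 1 0 0 0; 0 0 1 0 0 0; 0 0 1 0 0 0; 0 -0.88 0 -0.5 0 0; 0 -0.88 0 -0.5 0 0; 0 -0.88 0 -0.5 0 0; 0 -0.88 0 -0.5 0 0; 0 -0.88 0 -0.5 0 0; 0 -0.88 0 -0.5 0 0; 0 -0.88 0 -0.5 0 0; 0 0 0 0 0 0"
  gripper: 0.5

```text
time: 16.12
eef_pos: [0.5491, -0.0355, 0.2557]
tcp_rot: [0.73, 0.683, -0.002, -0.002]
contact_force: [0.2, 0.5, 0.0]
opening: 0.498
finger_force: 0.0
```

Run:
```python
from h import *
from scipy.spatial.transform import Rotation as Ro
s=get_state();print(s["eef_pos"],s["opening"]);print(Ro.from_quat(s["tcp_rot"]).as_matrix().round(3))
a=cam("scene");b=cam("top")
np.savez("scene1.npz",i=a[0],K=a[1],R=a[2],t=a[3])
o=np.zeros((600,760,3),np.uint8);o[:]=0
o=cv2.resize(a[0][190:340,255:445],(760,600),interpolation=cv2.INTER_CUBIC)
cv2.imwrite("pics/s5.png",o)
```

```text
[ 0.54912864 -0.0355335   0.25565659] 0.49767206656599383
[[ 0.066  0.998 -0.005]
 [ 0.998 -0.066  0.   ]
 [-0.    -0.005 -1.   ]]
```

View pics/s5.png

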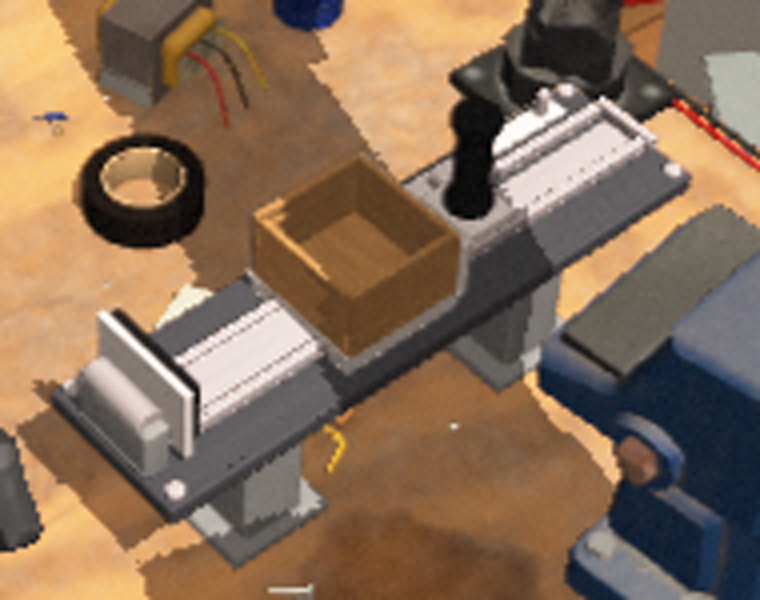

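Both panels stand upright: the end panel's top edge runs (255,215)–(350,290) and the side's (350,290)–(460,240). Now down to the grip.

Call:
jog_arm:
  deltas: "0.15 0.12 -0.9 0 0 -0.15; 0 0 -0.9 0 0 0; 0 0 -0.9 0 0 0; 0 0 -0.9 0 0 0; 0 0 -0.9 0 0 0; 0 0 -0.9 0 0 0; 0 0 -0.9 0 0 0; 0 0 -0.83 0 0 0; 0 0 0 0 0 0"

```text
time: 17.35
eef_pos: [0.5509, -0.0327, 0.1106]
tcp_rot: [0.735, 0.678, -0.003, -0.003]
contact_force: [0.3, 0.3, -0.5]
opening: 0.502
finger_force: 0.0
```

Call:
jog_arm:
  deltas: "0 0 0 0 0 0; 0 0 0 0 0 0; 0 0 0 0 0 0; 0 0 0 0 0 0; 0 0 0 0 0 0; 0 0 0 0 0 0"
  gripper: 0
  squeeze: 70

```text
time: 18.1
eef_pos: [0.5519, -0.033, 0.1133]
tcp_rot: [0.735, 0.678, -0.002, -0.002]
contact_force: [-4.5, -0.9, 5.4]
opening: 0.209
finger_force: 67.4
```

Call:
jog_arm:
  deltas: "0 -0.34 0 0 0 0; 0.01 -0.34 0 0 0 0; 0.01 -0.34 0 0 0 0; 0.01 -0.34 0 0 0 0; 0.01 -0.34 0 0 0 0; 0.01 -0.34 0 0 0 0; 0.01 -0.34 0 0 0 0; 0.01 -0.34 0 0 0 0; 0.01 -0.34 0 0 0 0; 0.01 -0.34 0 0 0 0; 0 0 0 0 0 0; 0 0 0 0 0 0"

```text
time: 19.6
eef_pos: [0.5542, -0.0989, 0.1133]
tcp_rot: [0.735, 0.678, -0.0, -0.003]
contact_force: [-2.6, 6.7, 5.3]
opening: 0.21
finger_force: 67.5
```

Run:
```python
from h import *
s=get_state();print(s["eef_pos"],s["contact_force"],s["opening"])
a=cam("scene");b=cam("top")
np.savez("scene2.npz",i=a[0],K=a[1],R=a[2],t=a[3]);np.savez("top2.npz",i=b[0],K=b[1],R=b[2],t=b[3])
o=np.vstack([cv2.resize(a[0][190:310,275:435],(800,600),interpolation=cv2.INTER_CUBIC)[:600]])
cv2.imwrite("pics/s6.png",o)
```

```text
[ 0.55424104 -0.09893726  0.11333612] [-2.55829003  6.69474735  5.29553622] 0.21018501105671347
```

View pics/s6.png

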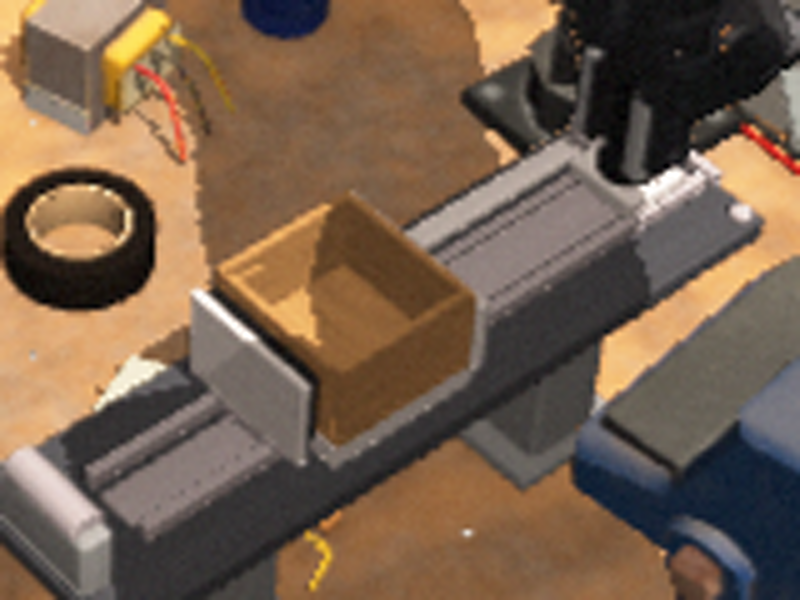

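The plate is now close behind the upright end panel, at (310,400), and the grip has come out. The pin and pointer need a numeric refinement.

Run:
```python
from h import *
np.set_printoptions(linewidth=250)
g=lambda n:cv2.cvtColor(load(n)[0],cv2.COLOR_BGR2GRAY)
print("top0 strip c360-414,r242-254");print(g("top0")[242:255,390:415])
print("top0 pointer c355-385,r246-262");print(g("top0")[246:264,356:384])
print("scene1 pin c383-402 r206-222");print(g("scene1")[206:224,382:404])
print("scene2");print(g("scene2")[206:232,382:404])
T=load("top0");S=load("scene1")
for y in(-.102,-.106,-.110):print(y,proj(T,[.582,y,.082]),proj(S,[.582,y,.082]),proj(S,[.582,y,.088]))
```

```text
top0 strip c360-414,r242-254
[[108 108 104  92  91  92  92  88  93  91  81  82  82  83  83  83  84  83  74  76  74  74  75  84  90]
 [ 82  78  75  72  71  70  72  72  73  71  70  69  68  70  71  70  70  69  68  67  68  67  75 102 121]
 [ 81  75  77  75  73  71  73  73  76  78  75  74  73  75  75  79  81  82  82  69  64  70  88 129 133]
 [110 109 112 110 106 103 105 109 111 115 113 114 109  93  99 109 116 119 115  77  68  67  84 124 132]
 [161 160 160 161 160 160 161 159 161 159 161 158 143 113 123 133 152 157 149  90  69  67  74  97 119]
 [162 162 165 162 162 163 163 163 163 163 164 157 130  99 125 137 153 162 149  92  69  66  67  69  75]
 [164 163 165 164 164 163 163 161 164 162 163 157 128 102 126 134 156 163 151  88  68  65  63  65  67]
 [165 168 167 165 166 163 166 166 163 167 168 166 156 133 129 135 157 159 146  90  67  65  64  65  67]
 [157 155 153 152 150 150 148 149 148 149 155 154 150 146 142 138 136 132 115  81  64  67  67  66  67]
 [ 93  90  91  82  82  80  81  79  80  77  85  84  82  80  80  79  79  77  73  69  68  68  62  67  68]
 [ 75  70  73  71  72  69  71  71  68  71
[... 5984 characters left out ...]
96 103 121 129 113 105 110 127 151 160 156 125 121 120 156 243]
 [ 92 116 129 133 110 103 140 134 130 130 128 112 106 112 122 148 168 166 162 166 172 198]
 [125 129 121  86 110 128 131 132 132 130 131 131 113 109 109 117 142 163 170 167 173 171]
 [132 101 106 125 130 129 129 130 131 133 133 133 133 111 110 111 110 131 156 166 157 138]
 [ 90 131 135 132 132 129 132 135 136 134 133 138 134 129 131 111 110 110 127 131 124 179]]
-0.102 [403.1020984  247.52413987] [388.89134871 214.32782407] [389.24593142 211.77525535]
-0.106 [405.28883745 247.52827172] [390.60215266 213.37882045] [390.96321626 210.82664999]
-0.11 [407.47543422 247.5324033 ] [392.30719051 212.43301535] [392.67468924 209.88125501]
```

Run:
```python
from h import *
np.set_printoptions(linewidth=250,precision=4,suppress=True)
T=load("top0");S=load("scene1")
g=lambda n:cv2.cvtColor(load(n)[0],cv2.COLOR_BGR2GRAY)
print("pin scene ray z.088",onz(S,(390.6,212.9),.088),"z.076 base",onz(S,(390.6,217.7),.076))
for c in(403.5,404.5,405): print("pin top",c,onz(T,(c,247.4),.088),tri(T,(c,247.4),S,(390.6,212.9)))
print("pointer top",onz(T,(366,252),.0815))
for x in(.568,.574,.579):print("pointer pred scene",proj(S,[x,-.033,.0815]))
print("c352-376 r226-244");print(g("scene1")[226:246,352:376])
for n,sl in(("top0 pin BGR",(slice(245,250),slice(400,409))),("top0 ptr",(slice(250,257),slice(363,370)))):
    print(n);print(load("top0")[0][sl].tolist())
```

```text
pin scene ray z.088 [ 0.5785 -0.1019  0.088 ] z.076 base [ 0.5783 -0.1034  0.076 ]
pin top 403.5 [ 0.5818 -0.1017  0.088 ] (array([ 0.5811, -0.103 ,  0.0855]), np.float64(0.0024589459186235467))
pin top 404.5 [ 0.5818 -0.1035  0.088 ] (array([ 0.5817, -0.1046,  0.0842]), np.float64(0.0011566424881518675))
pin top 405 [ 0.5818 -0.1044  0.088 ] (array([ 0.5819, -0.1054,  0.0835]), np.float64(0.0005041010835568859))
pointer top [ 0.5737 -0.0342  0.0815]
pointer pred scene [363.8936 236.1852]
pointer pred scene [361.5387 234.1388]
pointer pred scene [359.5879 232.4434]
c352-376 r226-244
[[184 183 181 183 180 184 185 184 187 186 186 183 189 187 187 186 120  41  13   7  14   9  10  13]
 [180 179 177 180 181 182 178 182 185 184 181 185 185 185 183 159  87  25  12   9  14  12  17  17]
 [181 182 186 186 185 184 184 183 184 181 183 185 184 183 138  90  39  15  15  15  14  11  17  19]
 [186 186 187 189 188 188 189 189 184 182 183 183 140  90  68 100  56  20  14  13  14  16  10  15]
 [181 187 191 191 189 189 191 192 189 185 158 138  79  97 163 165  79  23  11   9  12  13  12  11]
 [173 184 187 1
[... 2388 characters left out ...]
, 199, 203], [147, 154, 165], [138, 143, 155], [138, 145, 157], [142, 150, 159], [139, 147, 157], [139, 146, 156]], [[106, 116, 125], [96, 103, 116], [107, 115, 127], [121, 127, 141], [106, 111, 125], [92, 101, 113], [91, 98, 110]], [[88, 97, 109], [90, 99, 111], [103, 108, 123], [123, 126, 142], [103, 109, 122], [88, 96, 107], [88, 96, 106]], [[88, 95, 109], [93, 100, 112], [102, 108, 121], [117, 123, 136], [108, 115, 126], [91, 97, 109], [90, 98, 110]], [[112, 121, 131], [111, 117, 130], [115, 123, 136], [122, 128, 141], [120, 126, 139], [102, 108, 121], [102, 108, 121]], [[157, 163, 175], [146, 155, 167], [149, 155, 167], [138, 145, 157], [127, 135, 146], [100, 110, 122], [99, 107, 116]]]
```

Call:
jog_arm:
  deltas: "0 -0.09 0 0 0 0; 0 -0.08 0 0 0 0; 0 0 0 0 0 0; 0 0 0 0 0 0"

```text
time: 20.2
eef_pos: [0.5543, -0.1021, 0.1133]
tcp_rot: [0.735, 0.678, -0.0, -0.003]
contact_force: [-1.9, 8.4, 4.8]
opening: 0.204
finger_force: 67.5
```

Run:
```python
from h import *
np.set_printoptions(linewidth=250,precision=4,suppress=True)
s=get_state();print(s["eef_pos"],s["contact_force"])
a=cam("scene");b=cam("top")
np.savez("scene3.npz",i=a[0],K=a[1],R=a[2],t=a[3]);np.savez("top3.npz",i=b[0],K=b[1],R=b[2],t=b[3])
g=lambda n:cv2.cvtColor(load(n)[0],cv2.COLOR_BGR2GRAY)
print("ptr shift pred",proj(a,[.571,-.0334,.0815]),proj(a,[.5732,-.0993,.0815]),proj(a,[.5732,-.1027,.0815]))
print("scene3 c384-404 r208-228");print(g("scene3")[208:230,384:404])
print("top3 c396-412 r242-258");print(g("top3")[242:258,394:414])
```

```text
[ 0.5543 -0.1021  0.1133] [-1.9455  8.3675  4.8357]
ptr shift pred [362.8963 235.0582] [391.172  218.0034] [392.6311 217.1868]
scene3 c384-404 r208-228
[[ 43  54  88 116 108 108 105  55  78  85  35  17  18  10  12  14  15  14  12  92]
 [ 32  34  43  59  88 112 113  56  77  71  27  13  12  14  14  16  14   3  22  81]
 [ 27  26  30  26  41  47  55 114  91  71  27  17  14  21  18  10  10  10  23  75]
 [ 28  28  27  30  34  26  32 104  88  55  22  20  16  17  11   6   1   9  41  77]
 [ 25  24  31  29  30  31 117 102  84  49  21  18  14  19   5  14  14  13  59  79]
 [ 29  32  27  22  30  83 123 103  85  42  17  16  15  20  12   8  12  14  56  81]
 [ 22  28  28  31  20  72 104  91  83  38  15  17  24  16   5  16  11   5  71  82]
 [ 28  27  28  26  96  90  93  93  85  37  17  18  17  17  14  16  16  29  77  83]
 [ 64  37  91  66  68  82  92  99 118  77  30  14  31  46  19   7  14  23  77  82]
 [113  68  57  95 109  88  93  83  94 109  93 131 112  65  23   5   9  41  76  85]
 [ 79  95 148 161 120  97  92 116  89  84 112 170  96  30  10  15  13  55  80  86]
 [160 165 165 169 164 143 140 165 1
[... 1530 characters left out ...]
95  94  90  68  57  83  95  94  97]
 [ 46  48  51  59  56  42  43  44  57  82  92  94  96  87  58  61  88  96  93  96]
 [ 44  47  54  60  49  42  40  48  62  87  92  94  93  86  54  63  92  95  94  98]
 [ 45  51  62  56  40  47  44  47  71  89  94  96  94  75  53  69  93  95  97  98]
 [ 49  52  59  48  44  45  42  55  79  91  93  95  88  69  54  82  94  93  94  99]
 [ 53  55  52  43  40  44  43  61  84  96  96  91  88  56  58  90  94  96  94 100]
 [ 52  53  50  44  42  43  46  64  87  94  94  92  87  50  66  91  95  94  94 101]
 [ 58  51  40  44  47  45  52  72  92  94  94  91  75  50  68  90  94  94  95  98]
 [ 53  47  46  47  37  42  55  81  93  94  94  90  71  54  81  91  94  94  94  93]]
```

```bash
python3 -c "
from h import *
s=get_state();print(s['eef_pos'],s['contact_force'],s['finger_force']);print(ctrl.sign_off())"
```

```text
[ 0.55436782 -0.10208208  0.11335256] [-2.33738571  7.56477724  4.96481688] 67.52411260772533
the job is handed in; nothing more can be done
None
```

I handed the job in at about 20 s: both panels are folded upright, and the gripper is holding the slide about 69 mm out against the spring. By my measurements the pointer is level with the pin to within about 1 mm, though the gripper hid the pin in the last top picture and an earlier reading of the nest's fence suggested about 3 mm further out.

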